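# Step the photometer's filter turret to the three-dot filter and press read

### The job

On the bench photometer, push the upright tab of the filter turret round with your fingertips until it rests at the marker disc with three dots, and only then press the round read button on top of the photometer's left wing all the way down and let it come up again. Only push and press: do not pinch the tab between the fingers, do not lift the vial out of its well, and leave the things standing around where they are.

Things in the scene. Friction and masses are not known exactly. Their poses are not given: they have to be found in the camera images.
- photometer: Fixed instrument. Origin on the turret's vertical axis at bench level. x points from the turret to the housing (away from the robot), y left, z up; turned up to 0.25 rad. Round foot, radius 126, 14 thick. White housing behind the turret: x +60 to +130, y -109 to +120, top 74 above the bench, with a wing of the same height at y +68 to +120 reaching forward to x +20. Hole for the vial at x +95, y -69.
- filter_turret (a joint): Turret angle q, rad, about the photometer's z; positive = counter-clockwise from above (the tab, nearest the robot, moves right, -y). Detents at -0.6, 0 (parked, no marker, the start), +0.6, +1.2; stops at -0.72, +1.32. Resists with up to 0.22 N m (3 N on the tab); past half-way it snaps to the next detent and stays. In the photometer's frame the tab points along (-cos(q-0.3), -sin(q-0.3)).
- turret_axis (a point): Centre of the turret disc's top face, 40 above the bench. The disc is aluminium, radius 55; a low hub (radius 13) rises to 58. A light head (44 wide, top 74) juts from the housing over the rear of the disc to x = +20 in the photometer's frame; only hub and tab stand above the rest of the disc.
- tab_end (a point): Middle of the outer end face of the turret's tab, 85 from the axis, 56 above the bench. The tab is an upright radial aluminium fin on the disc: 12 thick, from 37 to 85 from the axis, from 40 to 72 above the bench. It moves with the turret. The point's x axis points along the fin towards the turret axis.
- tab_pointer (a point): Point on the tab's line, 106 from the axis: it lies over the centre of a marker disc when the tab stands at that marker.
- marker_1: White marker disc with one black dot, radius 16, fixed on the foot 106 from the turret axis; top 18 above the bench, dots raised 1.5 and 9 wide. The three markers sit outside the detents at -0.6, +0.6 and +1.2 rad, one at each, in an order that changes. Origin: centre of its underside.
- marker_2: The same with two dots.
- marker_3: The same with three dots in a triangle: the target.
- read_button_top (a point): Centre of the top of the round read button, radius 14, on top of the wing at the left of the housing (x +47, y +94 in the photometer's frame), 96 above the bench when up. Pressed straight down.
- read_button (a joint): Travel of the read button, m: 0 up, 0.006 fully down. Springs back by itself; fully down takes 5 N.
- sample_vial: Glass culture vial with cotton plug, about 30 in diameter, 163 tall, standing loose in the hole of the housing, its top about 192 above the bench. Stays there. Origin: centre of its underside.
- flask: Small conical flask with cotton plug, 50 x 50 x 126, loose, right of the photometer. Leave it.
- vial_side: Open empty glass vial, 29 x 29 x 142, loose, right of the photometer and nearer the robot than the flask. Leave it.
- box: Small carton, 34 x 52 x 13, loose, left of the photometer. Leave it.
- cotton: White cotton plug, 40 x 40 x 31, loose, left of the photometer, nearer the robot than the carton. Leave it.

How it is judged:
By the outcome, as a careful person would: the job done as asked, in the order asked, and still so for the second after the job is handed in, with the robot touching nothing.
It also fails if it takes over 40 s, if anything falls off the work surface, if the arm or the gripper's body presses on something with over 40 N, if the wrist force passes 120 N, or if a joint passes its speed limit or range.

### The arm

A 6-joint arm with a two-finger parallel gripper is mounted at the origin on a cart in front of the work surface, level with it; the furniture and walls round the work are solid. World frame = base frame: x ahead of the robot, y to its left, z up, the work surface at z = 0. Lengths are in m, angles in rad, forces in N, time in s.
With the tool pointing down it reaches from about 0.3 to 0.775 m from the base axis. Payload 14.6 kg.
Tool frame: the origin (TCP) lies on the centre line of the jaws, within the pads' length; the fingertips stand 17 mm ahead of it and the grasp point (between the pads) lies 2 mm behind it; z points along the fingers, y is the direction in which the jaws open and shut (so a half turn about z gives the same grasp; the last joint's range is limited). The gripper opens to 94 mm and grips with 3 to 60 N. Pads are 16 mm wide; open, the fingers measure 119 mm over their backs; the gripper's body (75 mm by 177 mm) begins 78 mm behind the grasp point.
Start: joints at [1.135, 0.3, 1.521, -0, 1.321, -0.067], TCP at [0.198, 0.513, 0.222] pointing down, gripper open.
Joint ranges: [-3.03, 3.03], [-0.79, 2.21], [0.23, 2.52], [-1.04, 4.18], [0, 3.07], [-2.55, 2.55]. Speed limits (rad/s): [2.22, 2.22, 2.57, 3.14, 3.14, 3.14].

### API

Orientations are given as [roll, pitch, yaw] about the fixed x, y, z axes, in that order (R = Rz(yaw) Ry(pitch) Rx(roll)).
In Python, from station import telemetry, optics, order gives the robot as it stands.
- The arm moves only by the tool play_rows, never from a script. Its argument "steps" is a list of rows, each an object with "travel": the shift along the tool's x, y, z in cm, a list of three; "turn": the turn, a rotation vector about the tool's x, y, z in degrees, a list of three; "jaw": the finger opening in cm, from 0 to 9.4. A call has 1 to 20 rows; each row shifts and turns the commanded pose from where the row before left it, along the tool's axes as they then stand; what a row does not reach is not made up. A row lasts 1/8 s, in which the tool goes at most 62.5 mm and 10.7 degrees, less where a joint would pass 70% of its speed; a pose out of reach is approached as far as the arm can. A call with a gripper value outside its range is refused whole. The fingers move at their own pace and stop on an object; "grip_force" is the grip in N (left out, the last holds). Time passes only in rows, so rows that do not move let the fingers close. It gives the time, the measured TCP pose, the force and the opening at its end, in the units of the state.
- telemetry.observe(): the state, without advancing time (a new reading comes with each control period).
- optics.camera(name): name is "scene" or "top"; returns (picture, depth): 400x640x3 uint8, red, green, blue; 400x640 float32, m along the optical axis (not along the pixel's ray), 0 where there is no reading.
- optics.camera_model(name): a dict with "mtx" (3x3 intrinsics, pixels), "camera_from_world" (4x4, takes a point from world to camera coordinates). Camera axes: x right, y down, z forward; pixel columns grow to the right and rows downward; lengths in m; the calibration is good to about 2 mm. A picture is of the moment at which its call begins. camera_model takes no time and is no camera call.
- order.job_done(): hands the job in, once; it reports no verdict.
Trained networks look in the newest picture that a camera, given by its name, has taken for a name from the list of things; names that differ only in an ending like _2 or _b are one class to them, and where a whole thing is asked for, a point or a joint stands for the part that bears it (a point fixed in the world has none). Each returns a list of dicts, best first, with "confidence" (0 to 1); they miss things now and then, are a little off and sometimes report something else, mostly with a low value. They report only what shows in the picture. A call takes as long as a camera call.
- optics.look_for(camera, name): "bbox" ([centre column, centre row, width, height] in pixels, round what is visible of it).
- optics.silhouettes(camera, name): "mask" (400x640 bool, what is visible of it) and "bbox" ([centre column, centre row, width, height] in pixels, round what is visible of it).
The state is a dict: "time": time; "q": joint angles; "joint_vel": joint speeds; "effort": joint torques, N m; "ee_pos": TCP position; "tcp_rot": TCP orientation; "ft_force": force on the tool from outside, world axes, zero at the start; "moment": the same for the moment, N m; "width": finger opening in m.
Only numpy, scipy, OpenCV 4.12 (cv2) and the standard library are available. Lean on these libraries where they do the work, as an engineer would, in place of code of your own. Each camera call takes 0.05 s, during which the arm holds its last target. There are 200 camera calls.

## Working session

There is one attempt and no reset: what is moved stays moved. The work goes in short steps, Python scripts to look and compute and a tool call to move; the robot and the scene stay as the last step left them, time stands still between calls to the robot, and variables do not carry over. Pictures are saved under pics/ and viewed, about 8 in all and at most 12, crops included, and the job is handed in when it is done.

Besides the shell and the picture viewer there is one more tool, called after "Emit:" as name([rows], argument=value, ...), one row to a line, values as JSON. play_rows: Moves the arm, as the interface text tells. Its arguments: {"type":"object","properties":{"steps":{"type":"array","items":{"type":"object","properties":{"travel":{"type":"array","items":{"type":"number"}},"turn":{"type":"array","items":{"type":"number"}},"jaw":{"type":"number"}}}},"grip_force":{"type":"number"}},"required":["steps"]}

```bash
mkdir -p pics
cat > h.py <<'E'
import numpy as np, cv2
from station import telemetry, optics, order
def world(cam,d,u,v):
    m=optics.camera_model(cam);K=np.array(m["mtx"]);T=np.linalg.inv(np.array(m["camera_from_world"]))
    z=d[v,u]; p=np.stack([(u-K[0,2])/K[0,0]*z,(v-K[1,2])/K[1,1]*z,z],-1)
    return p@T[:3,:3].T+T[:3,3]
def pix(cam,P):
    m=optics.camera_model(cam);K=np.array(m["mtx"]);C=np.array(m["camera_from_world"])
    p=np.atleast_2d(P)@C[:3,:3].T+C[:3,3]; p=p@K.T; return p[:,:2]/p[:,2:]
def save(n,im): cv2.imwrite("pics/"+n,im[:,:,::-1])
E
python3 - <<'E'
from h import *
s=telemetry.observe();print(s)
ims={}
for c in("top","scene"):
    im,d=optics.camera(c);save(c+"0.png",im);np.savez(c+"0.npz",im=im,d=d)
    for n in("marker_1","marker_3","tab_end","read_button_top","filter_turret","sample_vial","photometer","flask","vial_side","box","cotton"):
        for r in optics.silhouettes(c,n)[:4]:
            v,u=np.nonzero(r["mask"]&(d>0)); 
            if len(u): p=world(c,d,u,v);print(c,n,round(r["confidence"],2),np.round(r["bbox"]),np.round(np.median(p,0),3),np.round(p.min(0),3),np.round(p.max(0),3))
E
```

```text
{'time': 0.0, 'q': array([ 1.13535873e+00,  3.00460362e-01,  1.52161031e+00, -1.31836030e-05,
        1.32072130e+00, -6.65807389e-02]), 'joint_vel': array([-9.23827980e-05, -1.00252839e-03, -5.00859218e-04, -5.21367658e-05,
       -4.95499335e-04,  1.30480667e-04]), 'effort': array([-2.60705401e-04, -5.31807518e+01, -3.52745819e+01,  7.08202645e-02,
        2.43411079e-02, -1.21746898e-04]), 'ee_pos': array([0.19818776, 0.51277156, 0.22187986]), 'tcp_rot': array([-3.14039514e+00, -6.70510890e-05,  2.77273903e+00]), 'ft_force': array([-0.44414125, -0.40479827,  0.06679863]), 'moment': array([-0.0109319 , -0.03631557, -0.0280231 ]), 'width': 0.09382473862258021}
top marker_1 0.77 [284. 243.  14.  17.] [0.441 0.055 0.017] [0.426 0.041 0.013] [0.455 0.068 0.022]
top marker_1 0.53 [340. 245.  20.  17.] [ 0.435 -0.065  0.017] [ 0.421 -0.08   0.014] [ 0.45  -0.051  0.024]
top marker_1 0.47 [360. 221.  12.  16.] [ 0.481 -0.106  0.017] [ 0.466 -0.121  0.011] [ 0.495 -0.091  0.023]
top marker_3 0.77 [284. 243.  14.  17.] [0.441 0.055 0.017] [0.426 0.041 0.013] [0.455 0.068 0.022]
top marker_3
[... 2405 characters left out ...]
.51  -0.019  0.041] [ 0.438 -0.068  0.013] [0.576 0.07  0.074]
scene photometer 0.56 [331. 215. 135. 102.] [ 0.54  -0.027  0.04 ] [ 0.399 -0.178 -0.   ] [0.679 0.239 0.107]
scene flask 0.94 [378. 258.  20.  61.] [ 0.547 -0.205  0.057] [ 0.53  -0.219  0.001] [ 0.656 -0.093  0.124]
scene flask 0.68 [346. 267.  19.  64.] [ 0.471 -0.214  0.081] [ 0.462 -0.221  0.006] [ 0.565 -0.071  0.143]
scene vial_side 0.81 [346. 268.  21.  66.] [ 0.471 -0.214  0.08 ] [ 0.462 -0.221  0.003] [ 0.529 -0.106  0.143]
scene box 0.68 [283. 183.  19.  17.] [0.518 0.189 0.012] [ 0.501  0.169 -0.002] [0.547 0.229 0.016]
scene cotton 0.43 [259. 203.  13.   8.] [0.422 0.122 0.019] [0.414 0.115 0.009] [0.434 0.141 0.024]
```

View pics/top0.png

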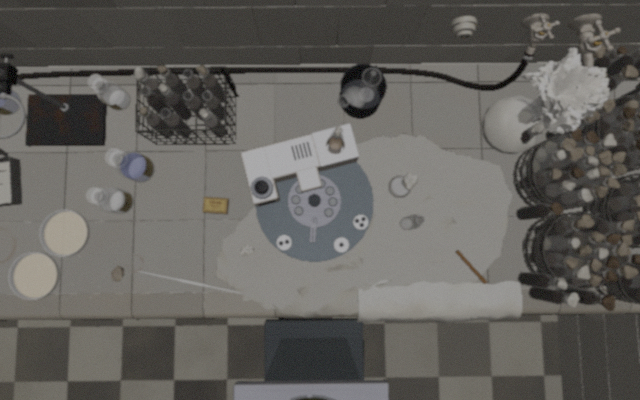

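View pics/scene0.png

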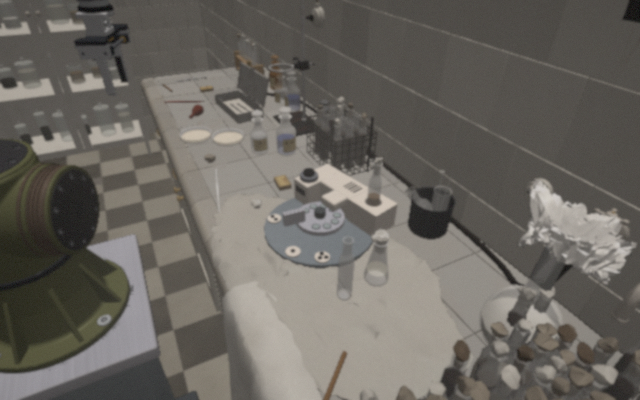

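The top view shows the turret at about (315,202), the tab pointing down to (312,240), and markers at (284,243), (341,245) and (361,222). The dots need a magnified look.

Run:
```python
from h import *
a=np.load("top0.npz");im,d=a["im"],a["d"]
b=np.load("scene0.npz")["im"]
A=cv2.resize(im[170:265,235:385],None,fx=4,fy=4,interpolation=cv2.INTER_CUBIC)
B=cv2.resize(b[190:270,255:375],None,fx=5,fy=5,interpolation=cv2.INTER_CUBIC)[:219]
B=cv2.resize(b[205:268,255:375],None,fx=5,fy=5,interpolation=cv2.INTER_CUBIC)
out=np.zeros((600,600,3),np.uint8);out[:380]=A;out[380:600]=cv2.resize(B,(419,220)).repeat(1,0)[:, :419].copy() if 0 else 0
out[380:600,:419]=cv2.resize(B,(419,220));save("crop1.png",out)
# fit pose: markers at 106 from axis, angles q-0.3 for q=-.6,.6,1.2 ; plus tab, button
from scipy.optimize import least_squares
M=np.array([[.441,.055],[.435,-.065],[.481,-.106]]);Q=np.array([-.6,.6,1.2])-.3
L=np.vstack([-.106*np.c_[np.cos(Q),np.sin(Q)],[.047,.094]]);W=np.vstack([M,[.546,.092]])
f=lambda p:(L@np.array([[np.cos(p[2]),np.sin(p[2])],[-np.sin(p[2]),np.cos(p[2])]])+p[:2]-W).ravel()
r=least_squares(f,[.52,-.01,.1]);print(r.x,np.round(r.fun,4))
# tab pts
v,u=np.mgrid[170:265,235:385];v=v.ravel();u=u.ravel();p=world("top",d,u,v)
R=np.linalg.norm(p[:,:2]-r.x[:2],axis=1);k=(p[:,2]>.06)&(p[:,2]<.085)&(R>.03)&(R<.09)&(p[:,0]<r.x[0]-.01)
t=p[k]-np.r_[r.x[:2],0];print(k.sum(),np.round(t,3).tolist()[:30]); m=t.mean(0);print("tab ang local",np.arctan2(-m[1],-m[0])-r.x[2]+.3)
```

```text
[ 0.5246883  -0.00972742  0.24891702] [-0.0006 -0.0005 -0.0007 -0.      0.0003 -0.0004  0.0011  0.001 ]
144 [[-0.038, 0.008, 0.072], [-0.038, 0.006, 0.069], [-0.038, 0.004, 0.073], [-0.038, 0.002, 0.068], [-0.038, -0.0, 0.071], [-0.038, -0.002, 0.071], [-0.04, 0.008, 0.07], [-0.04, 0.006, 0.074], [-0.04, 0.004, 0.07], [-0.04, 0.002, 0.07], [-0.04, -0.0, 0.072], [-0.041, -0.002, 0.075], [-0.042, 0.008, 0.068], [-0.042, 0.006, 0.071], [-0.042, 0.004, 0.071], [-0.042, 0.002, 0.073], [-0.042, -0.0, 0.073], [-0.042, -0.002, 0.074], [-0.044, 0.008, 0.071], [-0.044, 0.006, 0.071], [-0.044, 0.004, 0.07], [-0.044, 0.002, 0.072], [-0.044, -0.0, 0.072], [-0.044, -0.002, 0.071], [-0.046, 0.008, 0.071], [-0.046, 0.006, 0.069], [-0.046, 0.004, 0.074], [-0.046, 0.002, 0.071], [-0.046, -0.0, 0.071], [-0.046, -0.002, 0.071]]
tab ang local -0.0001924296010125115
```

View pics/crop1.png

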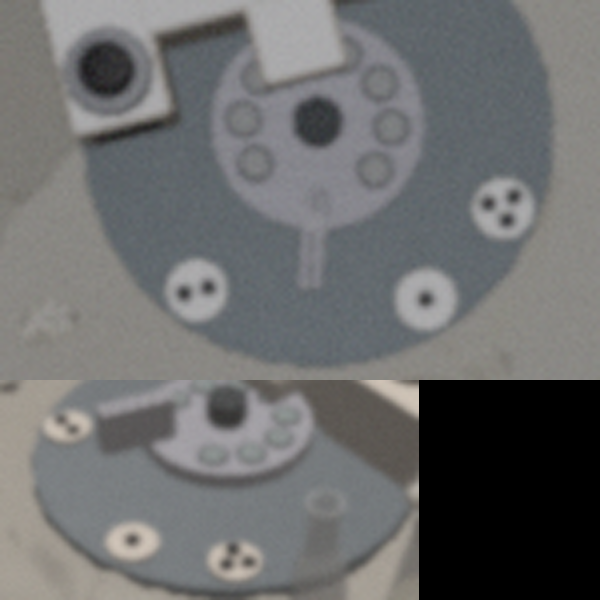

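Emit:
play_rows([
  {"travel": [-3.45,-2.99,0],"turn": [0,0,0],"jaw": 0},
  {"travel": [-3.45,-2.99,0],"turn": [0,0,0],"jaw": 0},
  {"travel": [-3.45,-2.99,0],"turn": [0,0,0],"jaw": 0},
  {"travel": [-3.45,-2.99,0],"turn": [0,0,0],"jaw": 0},
  {"travel": [-3.45,-2.99,0],"turn": [0,0,0],"jaw": 0},
  {"travel": [-3.45,-2.99,0],"turn": [0,0,0],"jaw": 0},
  {"travel": [-3.45,-2.99,0],"turn": [0,0,0],"jaw": 0},
  {"travel": [-3.45,-2.99,0],"turn": [0,0,0],"jaw": 0},
  {"travel": [-3.45,-2.99,0],"turn": [0,0,0],"jaw": 0},
  {"travel": [-3.45,-2.99,0],"turn": [0,0,0],"jaw": 0},
  {"travel": [-3.45,-2.99,0],"turn": [0,0,0],"jaw": 0},
  {"travel": [-3.45,-2.99,0],"turn": [0,0,0],"jaw": 0},
])

```text
time: 2.7
ee_pos: [0.4557, 0.0276, 0.2226]
tcp_rot: [3.141, 0.0, 2.773]
ft_force: [0.0, 0.6, -0.4]
width: 0.0008
```

Emit:
play_rows([
  {"travel": [0,0,0],"turn": [0,0,10.1],"jaw": 0},
  {"travel": [0,0,0],"turn": [0,0,10.1],"jaw": 0},
  {"travel": [0,0,0],"turn": [0,0,10.1],"jaw": 0},
  {"travel": [0,0,0],"turn": [0,0,10.1],"jaw": 0},
  {"travel": [0,0,0],"turn": [0,0,10.1],"jaw": 0},
  {"travel": [0,0,0],"turn": [0,0,10.1],"jaw": 0},
  {"travel": [0,0,0],"turn": [0,0,10.1],"jaw": 0},
  {"travel": [0,0,0],"turn": [0,0,10.1],"jaw": 0},
  {"travel": [0,0,0],"turn": [0,0,10.1],"jaw": 0},
  {"travel": [0,0,0],"turn": [0,0,10.1],"jaw": 0},
  {"travel": [0,0,0],"turn": [0,0,10.1],"jaw": 0},
  {"travel": [0,0,0],"turn": [0,0,10.1],"jaw": 0},
  {"travel": [0,0,0],"turn": [0,0,10.1],"jaw": 0},
  {"travel": [0,0,0],"turn": [0,0,10.1],"jaw": 0},
  {"travel": [0,0,0],"turn": [0,0,10.1],"jaw": 0},
  {"travel": [0,0,0],"turn": [0,0,10.1],"jaw": 0},
])

```text
time: 4.7
ee_pos: [0.4551, 0.0291, 0.2225]
tcp_rot: [-3.142, -0.0, -0.053]
ft_force: [-0.1, 0.3, -0.4]
width: 0.0004
```

Emit:
play_rows([
  {"travel": [0,0,4],"jaw": 0},
  {"travel": [0,0,4],"jaw": 0},
  {"travel": [0,0,4],"jaw": 0},
  {"travel": [0,0,2.4],"jaw": 0},
  {"travel": [0,0,1.4],"jaw": 0},
  {"travel": [0,0,0],"jaw": 0},
  {"travel": [0,0,0],"jaw": 0},
])

```text
invalid input at $.steps[0]: expected keys travel, turn, jaw
```

Run:
```python
from h import *
im,d=optics.camera("scene");c=lambda i:cv2.resize(i[180:280,240:400],None,fx=5,fy=3.75 if 0 else 5,interpolation=cv2.INTER_CUBIC)
save("s1.png",c(im));print(telemetry.observe()["ee_pos"])
```

```text
[0.45510804 0.02908659 0.2225235 ]
```

View pics/s1.png

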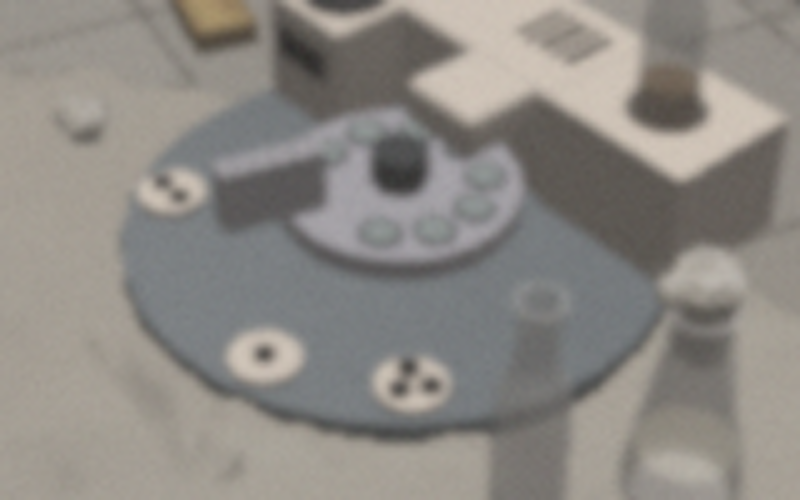

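The descent was refused because a key was missing, so the arm is still up. The crop shows the tab parked between marker_2 at (172,190) and marker_1 at (264,354), with marker_3 at (411,383).

Emit:
play_rows([
  {"travel": [0,0,4],"turn": [0,0,0],"jaw": 0},
  {"travel": [0,0,4],"turn": [0,0,0],"jaw": 0},
  {"travel": [0,0,4],"turn": [0,0,0],"jaw": 0},
  {"travel": [0,0,2.4],"turn": [0,0,0],"jaw": 0},
  {"travel": [0,0,1.4],"turn": [0,0,0],"jaw": 0},
  {"travel": [0,0,0],"turn": [0,0,0],"jaw": 0},
])

```text
time: 5.5
ee_pos: [0.455, 0.0291, 0.0642]
tcp_rot: [3.142, 0.001, -0.046]
ft_force: [0.3, 0.5, 0.8]
width: 0.0004
```

Run:
```python
from h import *
im,d=optics.camera("scene")
save("s2.png",cv2.resize(im[120:280,220:420],None,fx=3.5,fy=3.5,interpolation=cv2.INTER_CUBIC));print(telemetry.observe()["ee_pos"])
# plan: in tool frame, per-row step of 4 deg about turret axis
ax=np.array([.5247,-.0097]);yaw=-.053;p=telemetry.observe()["ee_pos"][:2]
l=np.array([[np.cos(yaw),np.sin(yaw)],[np.sin(yaw),-np.cos(yaw)]])@(p-ax);print("tcp in tool axes rel. axis (mm)",l*1e3)
l[1]=-.0185
for a in(4,5):
    t=np.radians(a);Rm=np.array([[np.cos(t),-np.sin(t)],[np.sin(t),np.cos(t)]]);print(a,(Rm@l-l)*100)
```

```text
[0.45539454 0.0290745  0.06492553]
tcp in tool axes rel. axis (mm) [-71.26222763 -35.04858636]
4 [ 0.1464086  -0.49259366]
5 [ 0.18835555 -0.61405143]
```

View pics/s2.png

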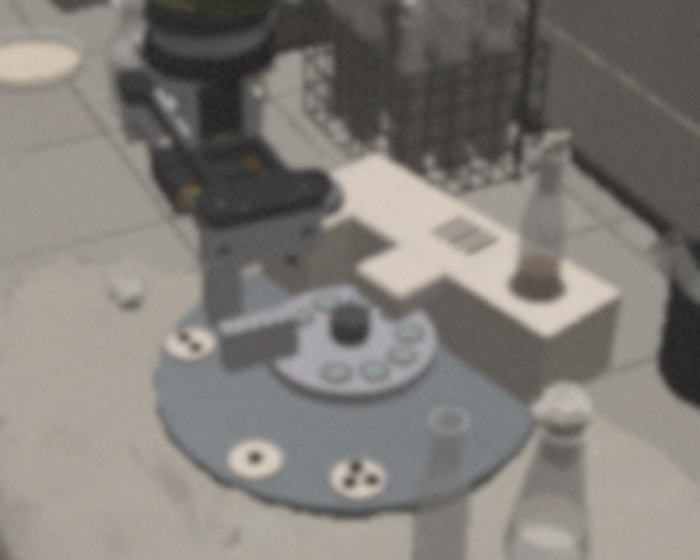

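The fingers stand at (225,280), clear on the left of the tab at (255,345), and the fingertips are beside the tab's height. Next I push round the arc.

Emit:
play_rows([
  {"travel": [0,0.8,0],"turn": [0,0,0],"jaw": 0},
  {"travel": [0,0.5,0],"turn": [0,0,0],"jaw": 0},
  {"travel": [0,0.35,0],"turn": [0,0,0],"jaw": 0},
  {"travel": [-0.11,0.5,0],"turn": [0,0,-4],"jaw": 0},
  {"travel": [-0.11,0.5,0],"turn": [0,0,-4],"jaw": 0},
  {"travel": [-0.11,0.5,0],"turn": [0,0,-4],"jaw": 0},
  {"travel": [-0.11,0.5,0],"turn": [0,0,-4],"jaw": 0},
  {"travel": [-0.11,0.5,0],"turn": [0,0,-4],"jaw": 0},
  {"travel": [-0.11,0.5,0],"turn": [0,0,-4],"jaw": 0},
])

```text
time: 6.68
ee_pos: [0.4516, -0.0181, 0.0646]
tcp_rot: [3.141, -0.0, 0.373]
ft_force: [-0.0, -0.4, 0.5]
width: 0.0005
```

```bash
cat > tab.py <<'E'
from h import *
im,d=optics.camera("top");s=telemetry.observe();o=np.array([.5247,-.0097]);print(s["ee_pos"],s["tcp_rot"],s["ft_force"])
v,u=np.mgrid[170:265,235:385];v=v.ravel();u=u.ravel();p=world("top",d,u,v)
R=np.linalg.norm(p[:,:2]-o,axis=1);k=(p[:,2]>.064)&(p[:,2]<.079)&(R>.045)&(R<.085)
a=np.arctan2(-(p[k,1]-o[1]),-(p[k,0]-o[0]))-.249+.3;a=a[(a>-.75)&(a<1.4)]
print(len(a),"q med",np.median(a) if len(a) else None,np.histogram(a,bins=np.arange(-.75,1.45,.1))[0])
E
python3 tab.py
```

```text
[ 0.45170091 -0.01848637  0.06464967] [ 3.14133051e+00 -3.15750688e-04  3.76674227e-01] [-0.01461612 -0.31629448  0.26445626]
0 q med None [0 0 0 0 0 0 0 0 0 0 0 0 0 0 0 0 0 0 0 0 0]
```

Emit:
play_rows([
  {"travel": [-0.11,0.5,0],"turn": [0,0,-4],"jaw": 0},
  {"travel": [-0.11,0.5,0],"turn": [0,0,-4],"jaw": 0},
  {"travel": [-0.11,0.5,0],"turn": [0,0,-4],"jaw": 0},
  {"travel": [-0.11,0.5,0],"turn": [0,0,-4],"jaw": 0},
  {"travel": [-0.11,0.5,0],"turn": [0,0,-4],"jaw": 0},
])

```text
time: 7.35
ee_pos: [0.4587, -0.0422, 0.0645]
tcp_rot: [-3.141, 0.0, 0.721]
ft_force: [-2.4, 2.4, 2.9]
width: 0.0005
```

Run:
```python
from h import *
im,d=optics.camera("scene")
save("s3.png",cv2.resize(im[120:280,220:420],None,fx=3.5,fy=3.5,interpolation=cv2.INTER_CUBIC));s=telemetry.observe();print(s["ee_pos"],s["ft_force"])
```

```text
[ 0.4589279  -0.04257161  0.06453707] [-2.62352039  0.47791985  1.3147959 ]
```

View pics/s3.png

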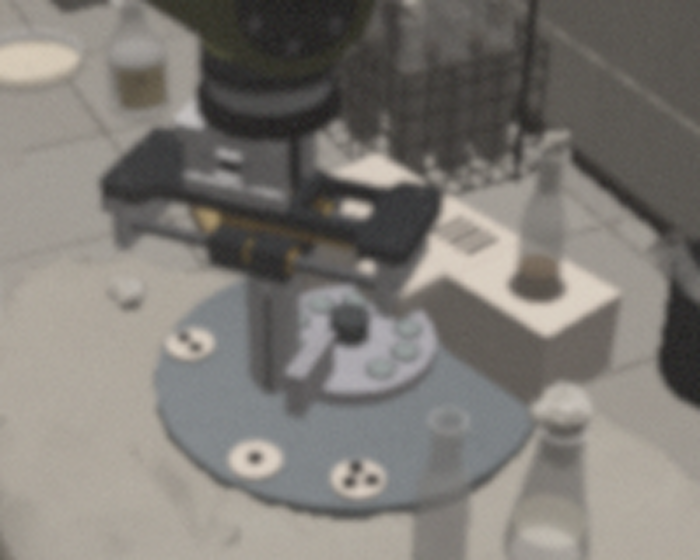

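The tab at (310,380) is moving with the fingers beside it, just past marker_1's detent.

Emit:
play_rows([
  {"travel": [-0.11,0.5,0],"turn": [0,0,-4],"jaw": 0},
  {"travel": [-0.11,0.5,0],"turn": [0,0,-4],"jaw": 0},
  {"travel": [-0.11,0.5,0],"turn": [0,0,-4],"jaw": 0},
  {"travel": [-0.11,0.5,0],"turn": [0,0,-4],"jaw": 0},
  {"travel": [-0.11,0.5,0],"turn": [0,0,-4],"jaw": 0},
  {"travel": [-0.08,0.37,0],"turn": [0,0,-3],"jaw": 0},
  {"travel": [0,0,0],"turn": [0,0,0],"jaw": 0},
])

```text
time: 8.28
ee_pos: [0.4772, -0.0651, 0.0645]
tcp_rot: [3.141, -0.0, 1.12]
ft_force: [-0.0, -0.3, -0.9]
width: 0.0008
```

Emit:
play_rows([
  {"travel": [0,-1,0],"turn": [0,0,0],"jaw": 0},
  {"travel": [0,-2,0],"turn": [0,0,0],"jaw": 0},
  {"travel": [0,0,-4],"turn": [0,0,0],"jaw": 0},
  {"travel": [0,0,-4],"turn": [0,0,0],"jaw": 0},
  {"travel": [-4,-3,0],"turn": [0,0,0],"jaw": 0},
  {"travel": [-4,-3,0],"turn": [0,0,0],"jaw": 0},
  {"travel": [0,0,0],"turn": [0,0,0],"jaw": 0},
])

```text
time: 9.15
ee_pos: [0.3591, -0.0983, 0.1445]
tcp_rot: [3.141, 0.0, 1.118]
ft_force: [1.3, -0.6, 0.6]
width: 0.0001
```

```bash
python3 tab.py
python3 - <<'E'
from h import *
im,d=optics.camera("scene")
save("s4.png",cv2.resize(im[120:280,220:420],None,fx=3.5,fy=3.5,interpolation=cv2.INTER_CUBIC))
E
```

```text
[ 0.36053587 -0.09808585  0.1447214 ] [ 3.14054819e+00 -1.22964045e-04  1.11891240e+00] [-0.08653901  0.07278042  0.14628812]
124 q med 1.1951996598272623 [ 0  0  0  0  0  0  0  0  0  0  0  0  0  0  0  0  0  0 34 67 23]
```

View pics/s4.png

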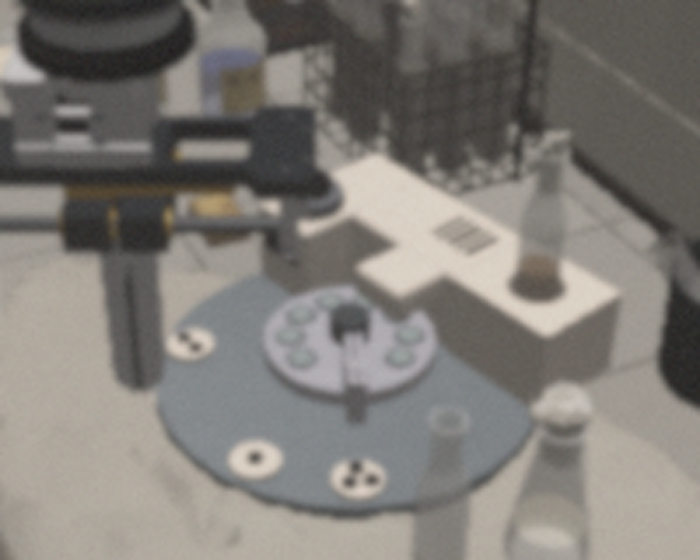

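The tab stands at marker_3: the tab end at (355,415) lines up with the marker at (358,478), and the depth check gives q≈1.195. Now I move over the button.

Emit:
play_rows([
  {"travel": [0,0,-4],"turn": [0,0,0],"jaw": 0},
  {"travel": [4.2,1.4,0],"turn": [0,0,0],"jaw": 0},
  {"travel": [4.2,1.4,0],"turn": [0,0,0],"jaw": 0},
  {"travel": [4.2,1.4,0],"turn": [0,0,0],"jaw": 0},
  {"travel": [4.2,1.4,0],"turn": [0,0,0],"jaw": 0},
  {"travel": [4.2,1.4,0],"turn": [0,0,0],"jaw": 0},
  {"travel": [4.2,1.4,0],"turn": [0,0,0],"jaw": 0},
  {"travel": [0,0,0],"turn": [0,0,0],"jaw": 0},
])

```text
time: 10.25
ee_pos: [0.5474, 0.0954, 0.1832]
tcp_rot: [-3.141, 0.0, 1.124]
ft_force: [-0.4, -0.7, -0.5]
width: 0.0003
```

Emit:
play_rows([
  {"travel": [0,0,4],"turn": [0,0,0],"jaw": 0},
  {"travel": [0,0,2],"turn": [0,0,0],"jaw": 0},
  {"travel": [0,0,0],"turn": [0,0,0],"jaw": 0},
])

```text
time: 10.62
ee_pos: [0.5455, 0.0927, 0.1231]
tcp_rot: [-3.139, 0.002, 1.122]
ft_force: [0.4, -0.1, 0.3]
width: 0.0004
```

Emit:
play_rows([
  {"travel": [0,0,0.8],"turn": [0,0,0],"jaw": 0},
  {"travel": [0,0,0.3],"turn": [0,0,0],"jaw": 0},
  {"travel": [0,0,0],"turn": [0,0,0],"jaw": 0},
])

```text
time: 11.0
ee_pos: [0.5464, 0.0925, 0.1137]
tcp_rot: [3.141, -0.0, 1.122]
ft_force: [0.3, -0.2, 0.5]
width: 0.0001
```

Emit:
play_rows([
  {"travel": [0,0,0.3],"turn": [0,0,0],"jaw": 0},
  {"travel": [0,0,0],"turn": [0,0,0],"jaw": 0},
])

```text
time: 11.25
ee_pos: [0.5466, 0.0926, 0.1107]
tcp_rot: [3.141, -0.0, 1.122]
ft_force: [-0.4, 0.5, 2.7]
width: 0.0005
```

Emit:
play_rows([
  {"travel": [0,0,0.2],"turn": [0,0,0],"jaw": 0},
  {"travel": [0,0,0],"turn": [0,0,0],"jaw": 0},
])

```text
time: 11.5
ee_pos: [0.5466, 0.0926, 0.1086]
tcp_rot: [3.141, -0.0, 1.122]
ft_force: [0.8, -0.1, 4.8]
width: 0.0008
```

Emit:
play_rows([
  {"travel": [0,0,0.15],"turn": [0,0,0],"jaw": 0},
  {"travel": [0,0,0],"turn": [0,0,0],"jaw": 0},
])

```text
time: 11.75
ee_pos: [0.5466, 0.0926, 0.1073]
tcp_rot: [3.141, -0.0, 1.122]
ft_force: [1.9, -0.0, 6.7]
width: 0.0004
```

Emit:
play_rows([
  {"travel": [0,0,0.1],"turn": [0,0,0],"jaw": 0},
  {"travel": [0,0,0],"turn": [0,0,0],"jaw": 0},
])

```text
time: 12.0
ee_pos: [0.5467, 0.0926, 0.1071]
tcp_rot: [3.141, -0.001, 1.122]
ft_force: [-3.5, -0.4, 15.2]
width: 0.0006
```

The force jumped to 15 N with almost no further travel, so the button is fully down. Now I let it up and retreat.

Emit:
play_rows([
  {"travel": [0,0,-1],"turn": [0,0,0],"jaw": 0},
  {"travel": [0,0,-3],"turn": [0,0,0],"jaw": 0},
  {"travel": [0,0,-4],"turn": [0,0,0],"jaw": 0},
  {"travel": [-4.2,-1.4,0],"turn": [0,0,0],"jaw": 0},
  {"travel": [-4.2,-1.4,0],"turn": [0,0,0],"jaw": 0},
  {"travel": [-4.2,-1.4,0],"turn": [0,0,0],"jaw": 0},
  {"travel": [-4.2,-1.4,0],"turn": [0,0,0],"jaw": 0},
  {"travel": [-4.2,-1.4,0],"turn": [0,0,0],"jaw": 0},
  {"travel": [-4.2,-1.4,0],"turn": [0,0,0],"jaw": 0},
  {"travel": [0,0,0],"turn": [0,0,0],"jaw": 0},
  {"travel": [0,0,0],"turn": [0,0,0],"jaw": 0},
])

```text
time: 13.38
ee_pos: [0.3615, -0.0978, 0.186]
tcp_rot: [-3.141, -0.0, 1.121]
ft_force: [0.4, -0.1, 1.1]
width: 0.0004
```

```bash
python3 tab.py
python3 - <<'E'
from h import *
im,d=optics.camera("top")
for n in("read_button_top","sample_vial","flask","vial_side","box","cotton"):
    for r in optics.silhouettes("top",n)[:1]:
        v,u=np.nonzero(r["mask"]&(d>0));p=world("top",d,u,v);print(n,round(r["confidence"],2),np.round(np.median(p,0),3))
save("end.png",cv2.resize(im[120:280,190:440],None,fx=3,fy=3,interpolation=cv2.INTER_CUBIC));print(telemetry.observe()["time"])
E
```

```text
[ 0.36171201 -0.0975673   0.18591646] [-3.14140340e+00 -9.44123260e-05  1.12212446e+00] [-0.14599894  0.78824645  0.3947119 ]
123 q med 1.1939084946856995 [ 0  0  0  0  0  0  0  0  0  0  0  0  0  0  0  0  0  0 33 65 25]
read_button_top 0.54 [0.548 0.092 0.095]
sample_vial 0.85 [ 0.626 -0.052  0.135]
flask 0.97 [ 0.551 -0.184  0.066]
vial_side 0.8 [ 0.476 -0.196  0.097]
box 0.97 [0.52  0.199 0.012]
13.775
```

View pics/end.png

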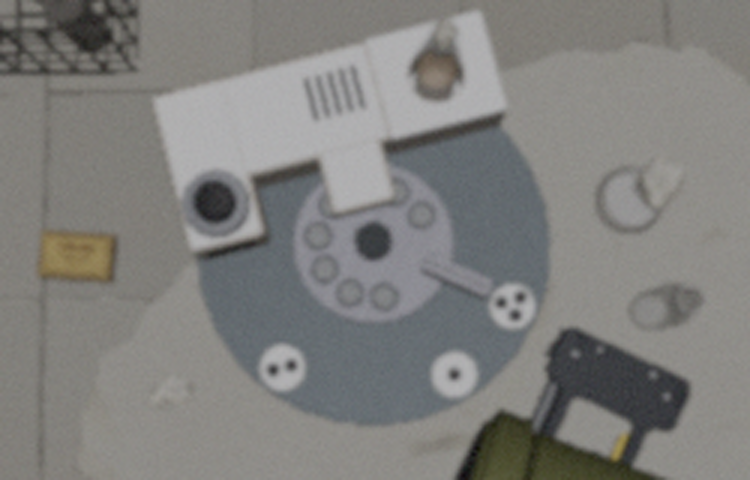

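The tab points at the three-dot marker (512,305). The button at (213,202) is up again, everything else is in place, and the gripper is clear.

```bash
python3 -c "
from station import order;print(order.job_done())"
```

```text
the job is handed in; nothing more can be done
None
```

The tab now rests at the three-dot marker, and the read button was pressed fully down and has come back up. The job is handed in, at about 14 s of the 40 s allowed.

- **Turret:** I pushed the tab round with the closed fingertips, without pinching it. The last depth check put it at q ≈ 1.194, against the detent at 1.2.
- **Button:** I pressed it only after the tab was in place. It stopped moving while the force rose from 6.7 N to 15 N, so it reached its end stop. Afterwards its top measured 0.095 m above the bench, which matches 0.096 m when up.
- **Other things:** The sample vial, flask, side vial and carton measured within about 3 mm of where they started. The network missed the cotton plug in the last check, but the final picture shows it still lying left of the photometer, nearer the robot than the carton.
- **Refused move:** One move call was refused for a missing key. Nothing moved, and I sent it again corrected.

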